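Drop a tin from the feed chute, tilt out the bin and put the tin in the bowl

ROBOT

A 6-joint arm with a two-finger parallel gripper is mounted at the origin on a cart in front of the work surface, level with it; the furniture and walls round the work are solid. World frame = base frame: x ahead of the robot, y to its left, z up, the work surface at z = 0. Lengths are in m, angles in rad, forces in N, time in s.
With the tool pointing down it reaches from about 0.35 to 0.85 m from the base axis. Payload 8.1 kg.
Tool frame: the origin (TCP) lies at the very end of the fingers, on their centre line; the grasp point (between the pads) lies 19 mm behind it; z points along the fingers, y is the line along which they close (so a half turn about z gives the same grasp; the last joint's range is limited). The gripper opens to 93 mm and grips with 3 to 60 N. Pads are 15 mm wide; open, the fingers measure 128 mm over their backs; the gripper's body (75 mm by 188 mm) begins 65 mm behind the grasp point.
Start: joints at [1.048, 0.13, 1.488, -0, 1.523, -0.085], TCP at [0.254, 0.543, 0.219] pointing down, gripper open.
Joint ranges: [-2.96, 2.96], [-0.89, 2.26], [0.02, 2.5], [-1.34, 4.48], [0, 2.73], [-2.66, 2.66]. Speed limits (rad/s): [2.39, 2.39, 2.79, 3.14, 3.14, 3.14].

INTERFACE

Orientations are given as a rotation vector (axis times angle).
In Python, from plant import read_state, eyes, workorder gives the robot as it stands. The module is installed in compiled form; this text tells all that it offers.
- The arm moves only by the tool play_rows, never from a script. Its argument "targets" is one flat list of numbers, 4 for each row, row after row: the shift along the tool's x, y, z in cm, then the turn about the tool's z in degrees. In form: [dx, dy, dz, roll, dx, dy, dz, roll, ...]. A call has 1 to 8 rows; each row is the pose to reach, as a shift and turn from the pose commanded when the call began, along the tool's axes at that moment; what a row does not reach only later rows make up. A row lasts 1/12 s, in which the tool goes at most 41.7 mm and 7.16 degrees, less where a joint would pass 70% of its speed; a pose out of reach is approached as far as the arm can. A call with a gripper value outside its range is refused whole. "grip" is the finger opening in cm, from 0 to 9.3, set as the call begins (left out, the last holds). The fingers move at their own pace and stop on an object; "grip_force" is the grip in N (left out, the last holds). Time passes only in rows, so rows that repeat a pose let the fingers close. It gives the time, the measured TCP pose, the force, the opening and the grip force at its end, in the units of the state.
- read_state(): the state, without advancing time (a new reading comes with each control period).
- eyes.read_camera(name): name is "scene" or "top"; returns a dict with "image" (480x640x3 uint8, red, green, blue), "vfov" (degrees; the focal length in pixels is half the picture's height over the tangent of half this angle, whatever the lens; pixels are square), "cx", "cy" (the principal point, pixels), "k1" (the pictures are not rectified: a ray, as slopes to the right and down, at radius r is drawn at 1 + k1 r^2 times it, then the intrinsics apply), "cam_to_world" (4x4, takes a point from camera to world coordinates). Camera axes: x right, y up, looking along -z (the intrinsics and any distortion apply to the point x, -y, -z); pixel columns grow to the right and rows downward; lengths in m; the calibration is good to about 2 mm. A picture is of the moment at which its call begins. There is no depth.
- workorder.close_job(): hands the job in; it is judged then, once.
The state is a dict: "t": time; "q": joint angles; "dq": joint speeds; "joint_torque": joint torques, N m; "tool_pos": TCP position; "orientation": TCP orientation; "force": force on the tool from outside, world axes, zero at the start; "wrist_torque": the same for the moment, N m; "opening": finger opening in m; "gripper_force": force on a finger pad.
Only numpy, scipy, OpenCV 4.12 (cv2) and the standard library are available. Lean on these libraries where they do the work, as an engineer would, in place of code of your own. Each camera call takes 0.05 s, during which the arm holds its last target. There are 200 camera calls.

TASK

Draw the slide gate of the tin dispenser out sideways until it hits its end stop, so that the tin in the chute drops into the bin below. Then tilt the bin fully forward on its bottom pivot so that the tin rolls to the front, take the tin out and set it gently in the steel bowl where that stands; leave the gate drawn out, the bin tilted forward and the bowl upright. Do not disturb the other things on the table.

Things in the scene. Friction and masses are not known exactly. Their poses are not given: they have to be found in the camera images.
- dispenser: Fixed steel tin dispenser on the table, 190 mm deep, 152 wide, 310 tall; its front faces the robot. Origin on the table under the bin's pivot, mid width; x to its back, y to its left seen from the robot, z up. 6 mm side cheeks at y = +-68 to 74 mm, 158 mm high behind x = 65 mm, 56 mm high in front of that. Nothing overhangs the bin in front of x = 65 mm.
- chute_top (a point): Middle of the mouth of the dispenser's square upright chute, 282 mm above the table, over its back part. Chute outside 90 mm (x) by 74 mm (y), from 177 mm above the table up, with flaps at the top flaring to 60 mm either side; a slot in its front shows the tin, which lies on the gate at the chute's foot. Axes as the dispenser's.
- gate (a joint): Travel of the slide gate under the chute, m: 0 = shut, 0.08 = fully out against its end stop. Slides along the dispenser's +y (left) and stays where it is left; friction about 3 N plus that of the tin on it. The tin drops only when the gate is nearly all the way out.
- gate_grip (a point): Grip point on the gate's upright dark grip plate, left of the chute: 66 mm long in dispenser x, 12 mm thick in y; its top 20 mm above this point, the flat gate tongue it stands on 31 mm below. Moves with the gate; at gate = 0 it is at (50, 125, 206) mm in the dispenser's frame, axes alike. Pinch it from above across its thickness.
- bin (a joint): Tilt of the bin, rad: 0 = shut (upright), 0.8 = fully forward against its stop, top toward the robot. Stiff friction hinge: fully forward it stays when let go; part way it may swing back. About 6 to 16 N at the bar tilts it.
- bin_corner (a point): White tilt-out bin low in the dispenser, 130 mm wide (124 inside), 158 deep. Origin on its bottom front pivot, mid width; x back, z up along the front panel (inner face x = 0, top z = 88 mm), turning with it. Floor falls 0.12 rad to the back when shut; two fore-aft ribs on it, 26 mm high, 69 mm apart: grip above them. Fully forward, the tin rolls to the front: centre about (38, 0, 37) mm here.
- bin_grip (a point): Middle of the bin's horizontal round pull bar (dark, 10 mm thick, 90 mm long along y): at (-43, 0, 112) mm in the bin's frame, 24 mm above the panel's top. Moves with the bin on an arc of 120 mm radius about point bin_hinge. Gap behind the bar 34 mm (26 mm at the panel's top lip). Can be pinched or hooked from above.
- tin_center (a point): Centre of the short wide food tin, 75 mm diameter, 58 mm long, about 0.25 kg (varies). Lies on its side in the chute on the gate, axis along the dispenser's y, and keeps that axis within about 0.15 rad in the bin, so the upper half of its flat ends can be gripped, 58 mm apart. Site z = the tin's axis.
- tin: The same tin; origin at the middle of one flat end, z along its axis.
- bin_hinge (a point): Point on the bin's pivot axis, mid width: 40 mm above the table over the dispenser's origin; the axis runs along the dispenser's y. Axes as the dispenser's.
- bowl: Loose plain steel mixing bowl, 190 mm across the rim, 82 mm tall, flat inner floor about 76 mm across 2 mm above the table, walls flaring. Origin at the centre of its underside, z up. Stands on the table to the right of the dispenser.
- salt_box: Bystander: open-topped cardboard salt box, 118x62x193 mm, behind the bowl. Origin under its centre.
- squeeze_sauce: Bystander: squeeze bottle, 47x78x204 mm, behind the bowl. Origin under its centre.
- dressing_jar: Bystander: big open jar, 158 mm wide, 245 mm tall, at the left. Origin under its centre.
- deli_white: Bystander: white lidded tub, 119 mm wide, 65 mm tall, front left. Origin under its centre.
- jar_lid: Bystander: white jar lid, 75 mm wide, 21 mm tall, front left. Origin under its centre.
- ramekin_1: Bystander: small white cup, 65 mm wide, 40 mm tall, front left beside the dispenser. Origin under its centre.
- tongs: Bystander: kitchen tongs, 316 mm long, 36 mm high, lying at the front left. Origin under the middle.
Things that resemble listed ones, but are neither listed nor needed, are in the scene too. What is shaped like the tin but pink or yellow is not meant.

How it is judged:
By the outcome, as a careful person would: the job done as asked, in the order asked, and still so for the second after the job is handed in, with the robot touching nothing.
It also fails if it takes over 72 s, if anything falls off the work surface, if the arm or the gripper's body presses on something with over 40 N, if the wrist force passes 120 N, or if a joint passes its speed limit or range.

## Working session

There is one attempt and no reset: what is moved stays moved. The work goes in short steps, Python scripts to look and compute and a tool call to move; the robot and the scene stay as the last step left them, time stands still between calls to the robot, and variables do not carry over. Pictures are saved under pics/ and viewed, at most 10 in all, crops included, and the job is handed in when it is done.

Besides the shell and the picture viewer there is one more tool, called after ">>>" as name(argument=value, ...), one argument or row to a line, values as JSON. play_rows: Moves the arm, as the interface text tells. Its arguments: {"type":"object","properties":{"targets":{"type":"array"},"grip":{"type":"number"},"grip_force":{"type":"number"}},"required":["targets"]}

```bash
mkdir -p pics
cat > h.py <<'E'
import numpy as np, cv2
from plant import read_state, eyes, workorder
from scipy.spatial.transform import Rotation as R
def cam(n):
    c=eyes.read_camera(n); h=c["image"].shape[0]; c["f"]=h/2/np.tan(np.radians(c["vfov"])/2); return c
def K(c): return np.array([[c["f"],0,c["cx"]],[0,c["f"],c["cy"]],[0,0,1.]])
def ray(c,u,v):
    p=cv2.undistortPoints(np.array([[[u,v]]],float),K(c),np.array([c["k1"],0,0,0.]))[0,0]
    T=np.array(c["cam_to_world"]); return T[:3,3],T[:3,:3]@np.array([p[0],-p[1],-1])
def onz(c,u,v,z):
    o,d=ray(c,u,v); return o+d*(z-o[2])/d[2]
def proj(c,P):
    T=np.array(c["cam_to_world"]); p=T[:3,:3].T@(np.array(P)-T[:3,3]); x,y=p[0]/-p[2],-p[1]/-p[2]
    s=1+c["k1"]*(x*x+y*y); return c["cx"]+c["f"]*x*s, c["cy"]+c["f"]*y*s
def tri(c1,p1,c2,p2):
    o1,d1=ray(c1,*p1);o2,d2=ray(c2,*p2)
    s=np.linalg.lstsq(np.c_[d1,-d2],o2-o1,rcond=None)[0]; a=o1+s[0]*d1;b=o2+s[1]*d2
    return (a+b)/2,np.linalg.norm(a-b)
def save(c,n): cv2.imwrite("pics/"+n+".png",c["image"][:,:,::-1])
E
python3 - <<'E'
from h import *
for n in("scene","top"):
    c=cam(n); save(c,n+"0"); print(n,c["f"],c["k1"],np.round(c["cam_to_world"],3).tolist())
s=read_state(); print(s)
print(R.from_rotvec(s["orientation"]).as_matrix().round(3))
E
```

```text
scene 493.0443661958416 -0.08871467224071682 [[-0.741, 0.314, -0.593, -0.365], [-0.671, -0.353, 0.652, 1.044], [-0.005, 0.881, 0.473, 0.894], [0.0, 0.0, 0.0, 1.0]]
top 612.9877340537003 -0.0578334026430697 [[-0.07, 0.976, -0.208, 0.201], [-0.998, -0.069, 0.01, 0.062], [-0.004, 0.208, 0.978, 1.696], [0.0, 0.0, 0.0, 1.0]]
{'t': 0.1, 'q': array([ 1.04758471e+00,  1.31088189e-01,  1.48913243e+00, -2.95947844e-06,
        1.52297475e+00, -8.53580420e-02]), 'dq': array([-0.00070759, -0.00146402, -0.00306707, -0.00062945,  0.00101137,
       -0.00012311]), 'joint_torque': array([ 6.38261135e-04, -5.61340177e+01, -4.93097270e+01,  7.69765559e-02,
        2.90962838e-02, -5.55309066e-05]), 'tool_pos': array([0.25411134, 0.54299403, 0.21771165]), 'orientation': array([-6.82193756e-01, -3.06613945e+00,  2.40292497e-03]), 'force': array([ 0.46440581,  0.20960974, -0.58492376]), 'wrist_torque': array([-0.01426374, -0.0322335 ,  0.02269649]), 'gripper_force': 0.0, 'opening': 0.09287251897846353}
[[-0.906  0.424 -0.001]
 [ 0.424  0.906 -0.001]
 [ 0.    -0.002 -1.   ]]
```

View pics/scene0.png

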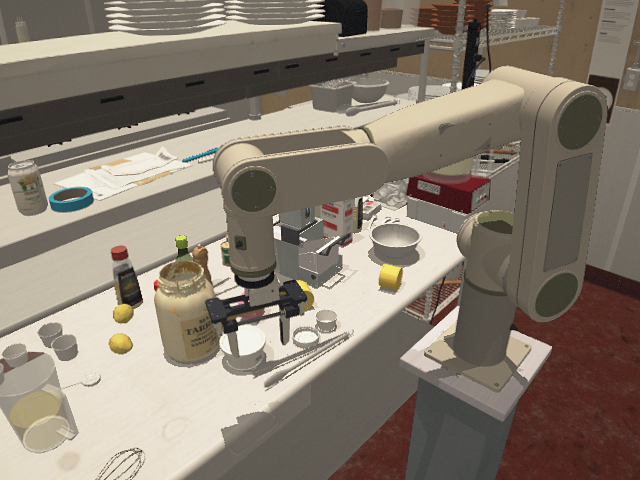

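View pics/top0.png

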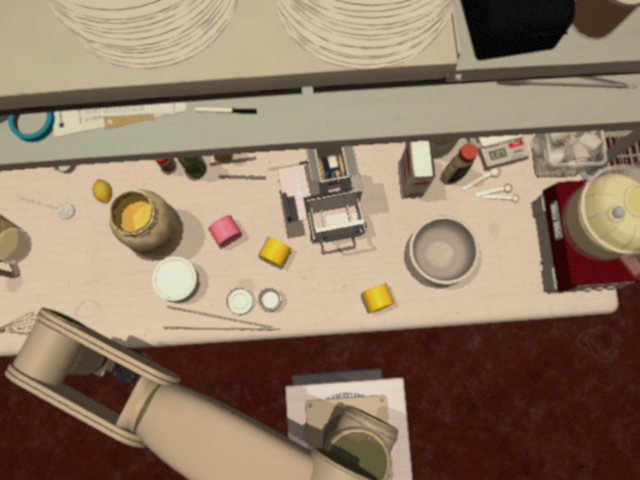

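The scene view shows the dispenser at about (310,250), the bowl at (395,240), and pink and yellow decoy cylinders. The top view shows the dispenser at (333,195), bin bar at (335,243), gate plate near (290,205), and bowl at (443,250). The decoys there are pink (225,231), yellow (275,252) and yellow (377,297). The tin itself is the blue/yellow-labelled thing inside the chute at (333,163), and I'll check that in a crop.

Run:
```python
import cv2,numpy as np
a=cv2.imread("pics/top0.png")[130:265,260:385]; b=cv2.imread("pics/scene0.png")[190:300,255:355]
a=cv2.resize(a,(555,600),interpolation=2)[:, :]; b=cv2.resize(b,None,fx=4,fy=4,interpolation=2)
a=cv2.resize(cv2.imread("pics/top0.png")[135:260,270:370],(400,500),interpolation=2)
o=np.zeros((500,800,3),np.uint8);o[:,:400]=a;o[:440,400:800]=b;cv2.imwrite("pics/crop0.png",o)
```

```text
(no output)
```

View pics/crop0.png

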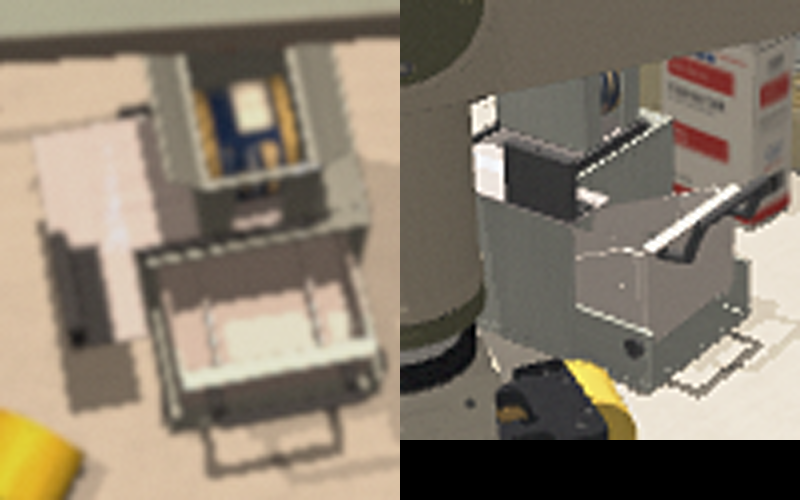

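```bash
cat > m.py <<'E'
from h import *
c=cam("top"); s=cam("scene"); f=lambda u,v:(270+u/4,135+v/4); g=lambda u,v:(255+(u-400)/4,190+v/4)
L=onz(c,*f(187,382),.128);Rr=onz(c,*f(377,346),.128); print("lip",L,Rr,np.linalg.norm(L-Rr))
d=(L-Rr)/np.linalg.norm(L-Rr); yaw=np.arctan2(-d[0],d[1]); O=(L+Rr)/2; O[2]=0
print("O",O,"yaw",np.degrees(yaw))
Rz=R.from_euler('z',yaw).as_matrix(); W=lambda p:O+Rz@(np.array(p)/1000)
print("lip tri",tri(c,f(187,382),s,g(645,248)),tri(c,f(377,346),s,g(738,188)))
for n,p in dict(gateF=(17,125,226),gateB=(83,125,226),barL=(-43,45,152),barR=(-43,-45,152),chTop=(140,0,282),cheekFL=(0,71,56),cheekBL=(65,71,158)).items():
    a=proj(c,W(p));b=proj(s,W(p)); print(n,W(p).round(3),"top crop",(4*(a[0]-270)).round(),(4*(a[1]-135)).round(),"scene crop",(400+4*(b[0]-255)).round(),(4*(b[1]-190)).round())
i=cv2.cvtColor(c["image"],cv2.COLOR_RGB2GRAY)
# bowl
for z,uv in((.082,(443,251)),): print("bowl",onz(c,*uv,z), [onz(c,*q,z).round(3).tolist() for q in((407,251),(480,251),(443,217),(443,286))])
print("shelf edge if z=.4/.6",onz(c,332,148,.4),onz(c,332,148,.6))
E
python3 m.py
```

```text
lip [0.54565498 0.04702481 0.128     ] [ 0.56093449 -0.07912356  0.128     ] 0.1270703560809274
O [ 0.55329474 -0.01604937  0.        ] yaw 6.906216206278242
lip tri (array([0.54807312, 0.04806552, 0.12382731]), np.float64(0.003648161380224132)) (array([ 0.56213804, -0.07973502,  0.12218364]), np.float64(0.00031052628957365514))
gateF [0.555 0.11  0.226] top crop 83.0 340.0 scene crop 583.0 157.0
gateB [0.621 0.118 0.226] top crop 64.0 239.0 scene crop 514.0 135.0
barL [0.505 0.023 0.152] top crop 228.0 433.0 scene crop 709.0 223.0
barR [ 0.516 -0.066  0.152] top crop 365.0 407.0 scene crop 771.0 179.0
chTop [0.692 0.001 0.282] top crop 245.0 87.0 scene crop 554.0 -1.0
cheekFL [0.545 0.054 0.056] top crop 177.0 407.0 scene crop 646.0 326.0
cheekBL [0.609 0.062 0.158] top crop 156.0 278.0 scene crop 578.0 192.0
bowl [ 0.47560691 -0.28703388  0.082     ] [[0.483, -0.191, 0.082], [0.468, -0.387, 0.082], [0.569, -0.298, 0.082], [0.382, -0.277, 0.082]]
shelf edge if z=.4/.6 [0.67148069 0.00255924 0.4       ] [0.59893235 0.0117564  0.6       ]
```

The crop confirms the tin is blue with gold ends, lying in the chute at top px (332,165). The gate's dark plate is at about (288,207). Two lines could be the bar, and one may be its shadow, so I'll enlarge that area.

```bash
cat > crop.py <<'E'
from h import *
import sys
def mk(name,tr,sr,pts=[]):
    c=cam("top");s=cam("scene");o=np.zeros((600,800,3),np.uint8)
    for i,(k,r) in enumerate(((c,tr),(s,sr))):
        x,y,w=r; h=int(w*1.5); sc=400/w
        im=cv2.resize(np.ascontiguousarray(k["image"][y:y+h,x:x+w,::-1]),(400,600),interpolation=cv2.INTER_CUBIC)
        for p in pts:
            u,v=proj(k,p); cv2.circle(im,(int((u-x+.5)*sc),int((v-y+.5)*sc)),3,(0,255,0),-1)
        o[:,i*400:i*400+400]=im
    cv2.imwrite("pics/%s.png"%name,o)
E
python3 - <<'E'
from crop import *
mk("bar",(305,195,66),(305,215,60),[(.505,.023,.152),(.516,-.066,.152)])
E
```

```text
(no output)
```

View pics/bar.png

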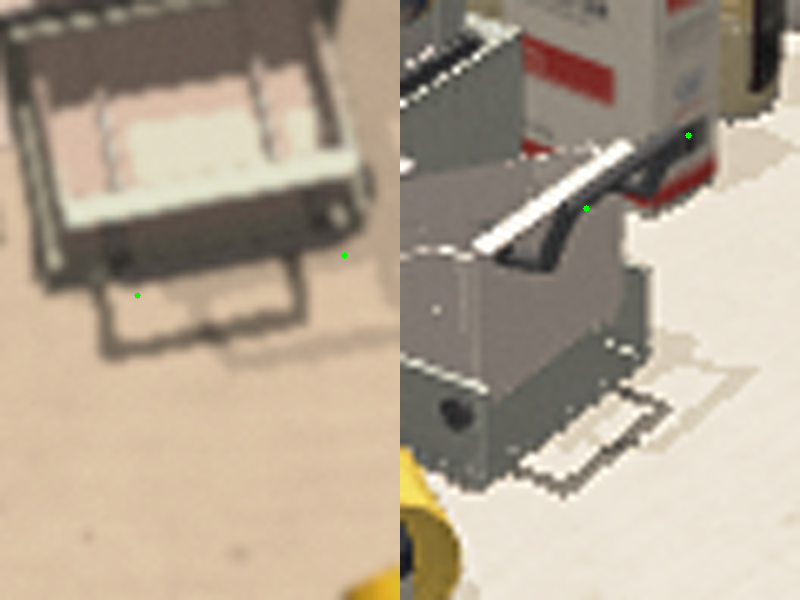

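Run:
```python
from h import *
c=cam("top");s=cam("scene")
g=lambda u,v:(305+(u-400)/6.667-.5,215+v/6.667-.5); f=lambda u,v:(305+u*66/400-.5,195+v*.165-.5)
for p in((560,490),(665,408),(475,490)):
    P=onz(s,*g(*p),0);q=proj(c,P);print(P.round(3),((q[0]-305)/.165).round(),((q[1]-195)/.165).round())
print(tri(c,f(107,355),s,g(545,268)), tri(c,f(300,320),s,g(655,190)))
print(tri(c,f(107,355),s,g(590,203)))
for z in(.13,.152,.17): print(onz(c,*f(107,355),z).round(3),onz(c,*f(300,320),z).round(3))
```

```text
[0.508 0.037 0.   ] 101.0 351.0
[ 0.518 -0.055  0.   ] 295.0 318.0
[0.539 0.064 0.   ] 37.0 290.0
(array([0.49459882, 0.04479491, 0.13117196]), np.float64(0.025480142072817603)) (array([ 0.50148581, -0.03994879,  0.13575731]), np.float64(0.021323533688310952))
(array([0.48122375, 0.04075649, 0.17013906]), np.float64(0.009898879983277665))
[0.484 0.037 0.13 ] [ 0.494 -0.046  0.13 ]
[0.48  0.038 0.152] [ 0.49  -0.045  0.152]
[0.477 0.038 0.17 ] [ 0.486 -0.044  0.17 ]
```

Run:
```python
from h import *
c=cam("top");s=cam("scene")
g=lambda u,v:(305+(u-400)/6.667-.5,215+v/6.667-.5); f=lambda u,v:(305+u*66/400-.5,195+v*.165-.5)
print(tri(c,f(117,262),s,g(583,202)), tri(c,f(340,225),s,g(697,130)))
# bar on z=.152 from scene; cheek, chute
print(onz(s,*g(583,202),.152),onz(s,*g(697,130),.152))
# gate plate top ends: crop0
f0=lambda u,v:(269.9+u/4,134.9+v/4); g0=lambda u,v:(254.9+(u-400)/4,189.9+v/4)
print("gate", tri(c,f0(83,340),s,g0(578,163)), tri(c,f0(57,228),s,g0(505,140)))
print("chute flaps z.31", onz(c,*f0(175,55),.30))
# table front corner left of dispenser cheek from both
print(onz(s,*g(475,490),0), onz(c,*f(43,290),.0))
x0=onz(c,*f(43,285),.056);x1=onz(c,*f(372,235),.056);print("cheek front tops",x0,x1,np.linalg.norm(x0-x1))
```

```text
(array([0.51338729, 0.02644791, 0.1554568 ]), np.float64(0.014375175354891231)) (array([ 0.522947  , -0.06934183,  0.15256919]), np.float64(0.014971387636935935))
[0.51038389 0.01907073 0.152     ] [ 0.51636667 -0.07296175  0.152     ]
gate (array([0.55797103, 0.11140036, 0.22050596]), np.float64(0.0030732114293946797)) (array([0.62896599, 0.12176542, 0.22063734]), np.float64(0.0016447368097751013))
chute flaps z.31 [0.70926529 0.04205315 0.3       ]
[5.39247432e-01 6.40918703e-02 1.11022302e-16] [0.5406511  0.06268548 0.        ]
cheek front tops [0.53173953 0.06251133 0.056     ] [ 0.54415604 -0.08721479  0.056     ] 0.15024008153712548
```

Run:
```python
from h import *
c=cam("top");s=cam("scene")
o,a=ray(c,60,165);_,b=ray(c,600,128);n=np.cross(a,b)
for l in((100,128),(300,77),(415,45),(100,95),(300,40),(415,12)):
    p,d=ray(s,*l);k=n@(o-p)/(n@d);print(l,(p+k*d).round(3))
f0=lambda u,v:(269.9+u/4,134.9+v/4)
print("chute front",onz(c,*f0(190,187),.282),onz(c,*f0(318,163),.282))
Rz=R.from_euler('z',6.5,degrees=True).as_matrix()
for p in((30,125,206),(30,205,206),(-43,0,152),(50,125,206)):print(p,(np.array([.558,-.016,0])+Rz@(np.array(p)/1000)).round(4))
```

```text
(100, 128) [0.589 0.635 0.64 ]
(300, 77) [0.582 0.072 0.66 ]
(415, 45) [ 0.569 -0.472  0.698]
(100, 95) [0.564 0.634 0.708]
(300, 40) [0.545 0.108 0.76 ]
(415, 12) [ 0.528 -0.393  0.807]
chute front [0.63163567 0.03855816 0.282     ] [ 0.64117546 -0.03936906  0.282     ]
(30, 125, 206) [0.5737 0.1116 0.206 ]
(30, 205, 206) [0.5646 0.1911 0.206 ]
(-43, 0, 152) [ 0.5153 -0.0209  0.152 ]
(50, 125, 206) [0.5935 0.1139 0.206 ]
```

```bash
cat > go.py <<'E'
import sys
from h import *
# usage go.py x y z yaw(of tool y, deg); repeated groups of 4
s=read_state();M=R.from_rotvec(s["orientation"]).as_matrix();p=s["tool_pos"]
cur=np.degrees(np.arctan2(M[1,1],M[0,1]))
print("t",round(s["t"],2),"pos",p.round(4),"yawY",cur.round(2),"z",M[:,2].round(3),"F",s["force"].round(1),"open",round(s["opening"],4),"gf",round(s["gripper_force"],1))
a=list(map(float,sys.argv[1:]))
for i in range(0,len(a),4):
    d=M.T@(np.array(a[i:i+3])-p)*100; print("row",d.round(2),"roll",round(-((a[i+3]-cur+180)%360-180),1))
E
python3 go.py .40 .40 .27 75  .574 .112 .27 96.5
python3 - <<'E'
from h import *
s=cam("scene")
for z in(.3,.4,.45,.5,.55,.6): print(z,np.round(proj(s,(.254,.543,z))))
E
```

```text
t 0.6 pos [0.2544 0.5434 0.2187] yawY 64.92 z [ 0.  0. -1.] F [-0.4 -0.3 -0.3] open 0.0934 gf 0.0
row [-19.27  -6.82  -5.13] roll -10.1
row [-47.24 -25.52  -5.13] roll -31.6
0.3 [258. 316.]
0.4 [254. 273.]
0.45 [253. 250.]
0.5 [251. 226.]
0.55 [249. 200.]
0.6 [247. 173.]
```

>>> play_rows(
  targets=[-19,-6.8,-5,-10,-19,-6.8,-5,-10,-19,-6.8,-5,-16,-19,-6.8,-5,-22,-19,-6.8,-5,-28,-30,-19,-4,-31.6,-33,-24,-3,-31.6,-35,-31,1,-31.6],
  grip=6,
)

```text
t: 1.32
tool_pos: [0.4245, 0.2804, 0.2531]
orientation: [-0.178, 3.133, 0.002]
force: [0.8, -0.5, 0.7]
opening: 0.0598
gripper_force: 0.0
```

```bash
python3 go.py .435 .096 .2 96.5
```

```text
t 1.32 pos [0.4245 0.2804 0.2531] yawY 96.51 z [ 0.003  0.001 -1.   ] F [ 0.8 -0.5  0.7] open 0.0598 gf 0.0
row [  1.07 -18.45   5.29] roll 0.0
```

>>> play_rows(
  targets=[1,-18.4,5.3,0,1,-18.4,5.3,0,1,-18.4,5.3,0,1,-18.4,5.3,0,1,-18.4,5.3,0,1,-18.4,5.3,0,1,-18.4,5.3,0],
)

```text
t: 1.9
tool_pos: [0.4336, 0.0969, 0.1984]
orientation: [0.173, -3.136, -0.0]
force: [0.3, 0.3, 0.2]
opening: 0.0601
gripper_force: 0.0
```

```bash
python3 go.py .571 .1115 .2 96.5
python3 - <<'E'
from crop import *
mk("pre",(250,140,110),(240,180,110),[(.571,.1115,.226),(.5935,.114,.206)])
E
```

```text
t 1.9 pos [0.4336 0.0969 0.1984] yawY 96.33 z [-0.  0. -1.] F [0.3 0.3 0.2] open 0.0601 gf 0.0
row [-13.82  -0.06  -0.16] roll -0.2
```

View pics/pre.png

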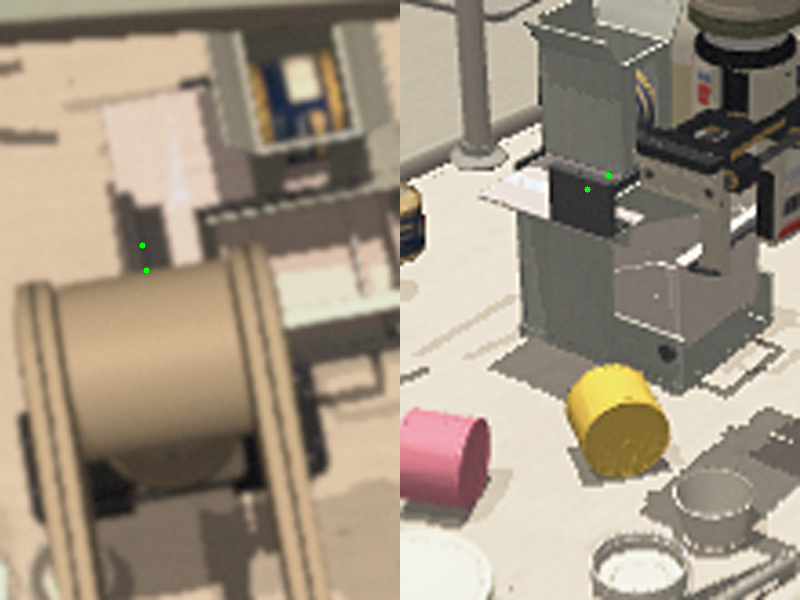

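The scene crop's marks sit on the grip plate (550–615, 165–235), which confirms the calibration. The plate's front top end is at about (608,178). I'll approach from the front, low under the shelf.

>>> play_rows(
  targets=[-4,0,1,-0.2,-8,0,1,-0.2,-10,0,1,-0.2,-11,0,1,-0.2,-12,0,1,-0.2,-12.7,0,1,-0.2,-13.4,0,1,-0.2,-13.4,0,1,-0.2],
)

```text
t: 2.67
tool_pos: [0.5677, 0.1143, 0.1888]
orientation: [-0.186, 3.135, 0.0]
force: [0.7, -0.2, -0.1]
opening: 0.0601
gripper_force: 0.0
```

```bash
python3 go.py
python3 - <<'E'
from crop import *
mk("g1",(250,140,110),(240,150,110))
print(read_state()["joint_torque"].round(1))
E
```

```text
t 2.67 pos [0.5677 0.1143 0.1888] yawY 96.79 z [ 0.001  0.    -1.   ] F [ 0.7 -0.2 -0.1] open 0.0601 gf 0.0
[  0.1 -52.7 -49.1  -0.   -0.    0. ]
```

View pics/g1.png

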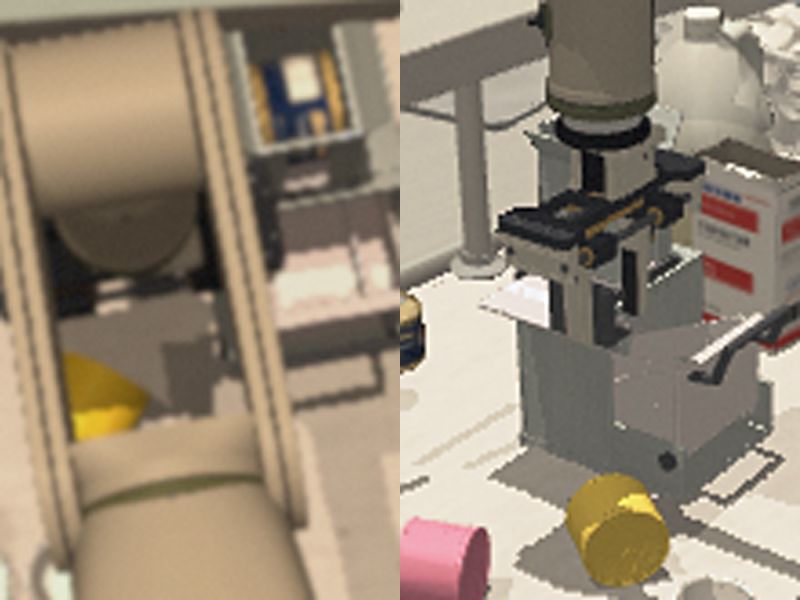

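The fingers straddle the plate at about (605,320), with no contact force. Next I'll close on it.

>>> play_rows(
  targets=[0,0,0,0,0,0,0,0,0,0,0,0,0,0,0,0,0,0,0,0,0,0,0,0],
  grip=0.8,
  grip_force=25,
)

```text
t: 3.27
tool_pos: [0.5668, 0.1132, 0.1887]
orientation: [-0.184, 3.136, 0.0]
force: [0.4, 0.2, 0.4]
opening: 0.0244
gripper_force: 0.0
```

>>> play_rows(
  targets=[0,0,0,0,0,0,0,0,0,0,0,0,0,0,0,0,0,0,0,0],
)

```text
t: 3.68
tool_pos: [0.5668, 0.1134, 0.1887]
orientation: [-0.184, 3.136, 0.0]
force: [-0.6, 0.6, 0.0]
opening: 0.0118
gripper_force: 25.0
```

>>> play_rows(
  targets=[0,0.8,0,0,0,2,0,0,0,3.2,0,0,0,4.4,0,0,0,5.6,0,0,0,6.6,0,0,0,7.4,0,0,0,7.9,0,0],
)

```text
t: 4.35
tool_pos: [0.5571, 0.1923, 0.1886]
orientation: [0.185, -3.135, 0.002]
force: [0.2, -26.9, -1.3]
opening: 0.012
gripper_force: 25.0
```

>>> play_rows(
  targets=[0,0.3,0,0,0,0.6,0,0,0,0.6,0,0],
)

```text
t: 4.6
tool_pos: [0.5572, 0.1922, 0.1886]
orientation: [0.179, -3.135, 0.015]
force: [-3.7, -27.3, 5.7]
opening: 0.0119
gripper_force: 25.0
```

>>> play_rows(
  targets=[0,-0.6,0,0,0,-0.6,0,0,0,-0.6,0,0,0,-0.6,0,0,0,-0.6,0,0,0,-0.6,0,0],
  grip=5,
)

```text
t: 5.1
tool_pos: [0.5576, 0.1923, 0.1886]
orientation: [-0.185, 3.136, 0.0]
force: [0.5, 0.8, 0.7]
opening: 0.047
gripper_force: 0.0
```

>>> play_rows(
  targets=[4,0,0,0,8,0,0,0,12,0,0,0,16,-3,0,0,17,-7,0,0,17,-7,0,0],
)

```text
t: 5.6
tool_pos: [0.395, 0.0993, 0.1885]
orientation: [-0.184, 3.136, -0.003]
force: [0.3, 0.0, -0.6]
opening: 0.0502
gripper_force: 0.0
```

```bash
python3 go.py .437 -.030 .2 96.5
python3 - <<'E'
from crop import *
O=np.array([.558,-.016,0]);Rz=R.from_euler('z',6.5,degrees=True).as_matrix();W=lambda p:O+Rz@(np.array(p)/1000)
mk("g2",(260,140,110),(240,180,110),[W((-43,45,152)),W((-43,-45,152)),W((50,205,226))])
E
```

```text
t 5.6 pos [0.395  0.0993 0.1885] yawY 96.72 z [ 0.    -0.002 -1.   ] F [ 0.3  0.  -0.6] open 0.0502 gf 0.0
row [ -2.65 -13.33  -1.12] roll 0.2
```

View pics/g2.png

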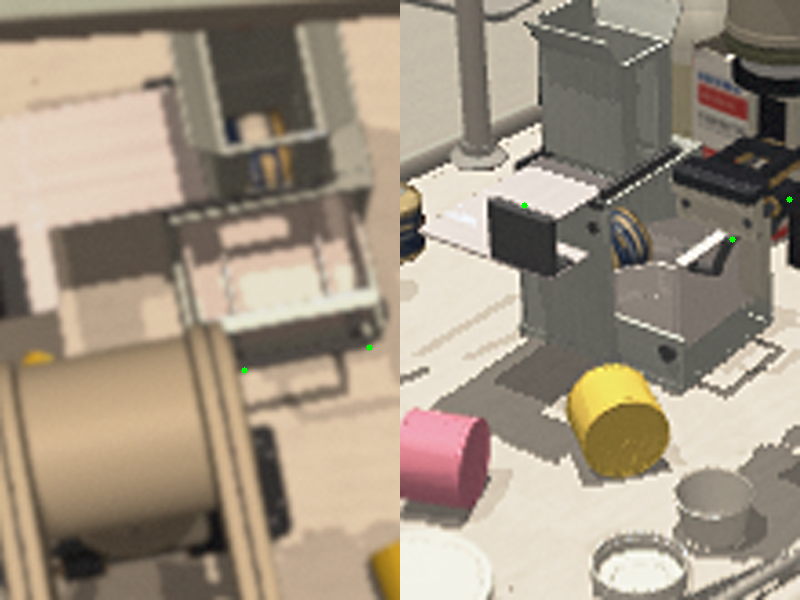

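The gate is fully out: its plate matches the mark at (524,205). The tin is in the bin, at scene crop (628,238). Next is the bar.

```bash
python3 go.py .5153 -.0215 .195 6.5 .5153 -.0215 .195 186.5; python3 -c "
from h import *;print(read_state()['q'].round(2))"
```

```text
t 5.7 pos [0.397  0.1015 0.1891] yawY 96.57 z [ 0.002  0.    -1.   ] F [ 0.1  0.3 -0.4] open 0.0497 gf 0.0
row [-10.34 -13.57  -0.57] roll 90.1
row [-10.34 -13.57  -0.57] roll -89.9
[ 0.12 -0.4   2.02  0.    1.51 -1.56]
```

>>> play_rows(
  targets=[-3,-2,-0.6,7,-3,-4,-0.6,14,-3,-7,-0.6,21,-3,-10,-0.6,28,-3,-13.5,-0.6,35,-3,-13.5,-0.6,42,-3,-13.5,-0.6,49,-3,-13.5,-0.6,56],
)

```text
t: 6.37
tool_pos: [0.4436, -0.028, 0.1945]
orientation: [-1.32, -2.85, -0.001]
force: [-0.1, 0.2, -0.6]
opening: 0.0496
gripper_force: 0.0
```

>>> play_rows(
  targets=[0,0,0,7,0,0,0,14,0,0,0,21,0,0,0,28,0,0,0,34,0,0,0,34],
)

```text
t: 6.87
tool_pos: [0.4436, -0.0272, 0.1946]
orientation: [-2.092, -2.343, -0.001]
force: [0.0, -0.4, 0.6]
opening: 0.0496
gripper_force: 0.0
```

```bash
python3 go.py .5153 -.0215 .195 6.5 .5153 -.0215 .139 6.5
python3 - <<'E'
from crop import *
O=np.array([.558,-.016,0]);Rz=R.from_euler('z',6.5,degrees=True).as_matrix();W=lambda p:O+Rz@(np.array(p)/1000)
mk("g3",(300,160,80),(290,190,80),[W((-43,45,152)),W((-43,-45,152)),W((-43,0,152))])
E
```

```text
t 6.87 pos [ 0.4436 -0.0272  0.1946] yawY 6.48 z [ 0.     0.001 -1.   ] F [ 0.  -0.4  0.6] open 0.0496 gf 0.0
row [-0.25  7.19 -0.04] roll -0.0
row [-0.25  7.19  5.56] roll -0.0
```

View pics/g3.png

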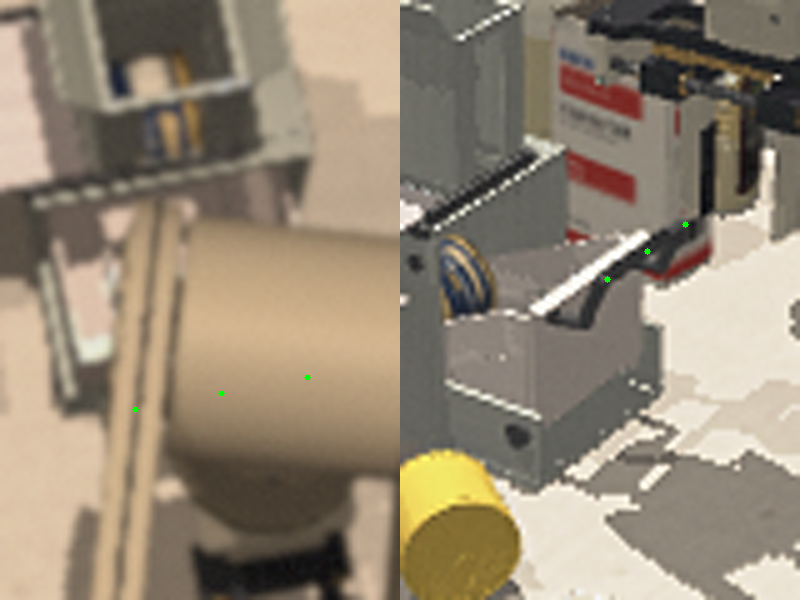

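The marks at scene crop (607,279)–(685,224) lie along the dark bar, within a few mm. I'll move over it and go down.

>>> play_rows(
  targets=[-0.2,4,0,0,-0.2,7.4,0,0,-0.2,7.4,0,0,-0.2,7.4,2,0,-0.2,7.4,4,0,-0.2,7.4,5.4,0,-0.2,7.4,5.4,0],
)

```text
t: 7.55
tool_pos: [0.5142, -0.0208, 0.1368]
orientation: [-2.08, -2.348, 0.005]
force: [-0.1, 0.3, -1.1]
opening: 0.0498
gripper_force: 0.0
```

>>> play_rows(
  targets=[0,0,0,0,0,0,0,0,0,0,0,0,0,0,0,0,0,0,0,0,0,0,0,0,0,0,0,0,0,0,0,0],
  grip=0.5,
  grip_force=20,
)

```text
t: 8.22
tool_pos: [0.517, -0.0216, 0.1411]
orientation: [2.086, 2.347, 0.002]
force: [3.0, 0.6, -1.1]
opening: 0.0097
gripper_force: 20.0
```

>>> play_rows(
  targets=[0,-0.5,0.2,0,0,-1.1,0.5,0,0,-1.6,0.8,0,0,-2.1,1.1,0,0,-2.6,1.4,0,0,-3.1,1.8,0,0,-3.6,2.2,0,0,-4,2.6,0],
  grip_force=45,
)

```text
t: 8.88
tool_pos: [0.4794, -0.0262, 0.1175]
orientation: [2.083, 2.344, 0.008]
force: [2.8, 2.2, 11.2]
opening: 0.0086
gripper_force: 45.0
```

>>> play_rows(
  targets=[0,-0.4,0.4,0,0,-0.8,0.9,0,0,-1.2,1.3,0,0,-1.5,1.8,0,0,-1.9,2.3,0,0,-2.2,2.8,0,0,-2.5,3.4,0,0,-2.7,3.9,0],
)

```text
t: 9.55
tool_pos: [0.4511, -0.0295, 0.0771]
orientation: [2.086, 2.346, 0.004]
force: [-0.9, 1.9, 8.5]
opening: 0.009
gripper_force: 45.0
```

>>> play_rows(
  targets=[0,-0.1,0.3,0,0,-0.2,0.6,0,0,-0.2,0.6,0],
)

```text
t: 9.8
tool_pos: [0.4507, -0.0297, 0.0751]
orientation: [2.084, 2.345, 0.006]
force: [-12.4, 5.9, 41.5]
opening: 0.0086
gripper_force: 45.0
```

```bash
python3 go.py
python3 - <<'E'
from crop import *
mk("g4",(300,160,80),(290,190,80))
E
```

```text
t 9.8 pos [ 0.4507 -0.0297  0.0751] yawY 6.73 z [ 0.006 -0.    -1.   ] F [-12.4   5.9  41.5] open 0.0086 gf 45.0
```

View pics/g4.png

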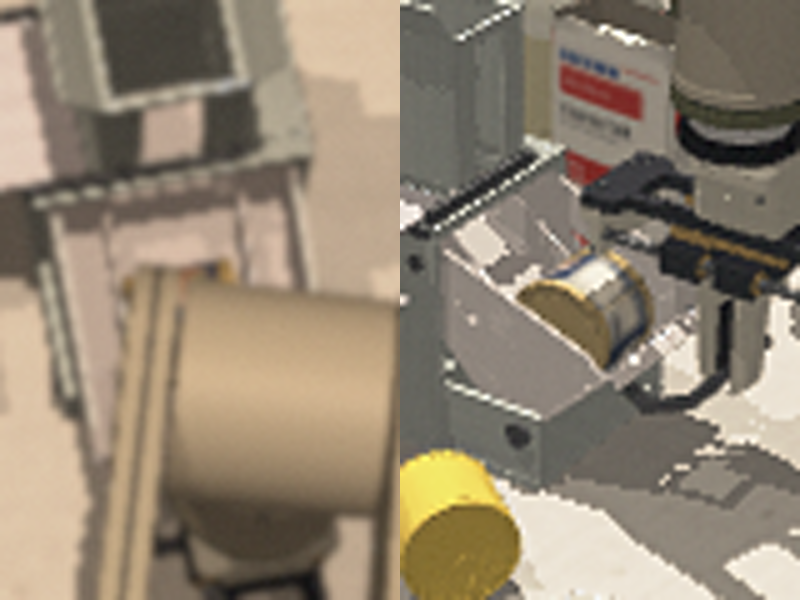

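The bin is against its stop (41 N reaction). The tin has rolled to the front, at scene crop (590,310). Next I'll release the bar and lift off.

>>> play_rows(
  targets=[0,0.1,-0.5,0,0,0.1,-0.5,0,0,0.1,-0.5,0,0,0.1,-0.5,0,0,0.1,-0.5,0,0,0.1,-0.5,0],
  grip=2.8,
)

```text
t: 10.4
tool_pos: [0.4481, -0.0295, 0.0738]
orientation: [-2.087, -2.347, 0.001]
force: [0.9, -0.3, -0.3]
opening: 0.0278
gripper_force: 0.0
```

>>> play_rows(
  targets=[0,0,-2,0,0,0,-5,0,0,0,-8,0,0,0,-12,0,0,-3,-13,0,0,-7,-13,0,0,-10,-13,0,0,-10,-13,0],
)

```text
t: 11.07
tool_pos: [0.346, -0.0414, 0.2045]
orientation: [2.088, 2.347, -0.001]
force: [-0.4, 0.4, -0.2]
opening: 0.0279
gripper_force: 0.0
```

```bash
python3 go.py
python3 - <<'E'
from crop import *
O=np.array([.558,-.016,0]);Rz=R.from_euler('z',6.5,degrees=True).as_matrix();W=lambda p:O+Rz@(np.array(p)/1000)
g=lambda u,v:(290+(u-400)/5-.4,190+v/5-.4); s=cam("scene")
for p in((600,370),(520,303),(445,245)):
    o,d=ray(s,*g(*p)); n=Rz[:,1]; k=n@(O+n*.065-o)/(n@d); print(p,(Rz.T@(o+k*d-O)).round(3))
c=W((0,0,93)); n=Rz[:,1]
pts=[c+n*sg*.029+.0375*(np.cos(a)*Rz[:,0]+np.sin(a)*np.array([0,0,1])) for sg in(1,-1) for a in np.arange(0,6.28,.4)]
mk("g5",(300,160,80),(290,190,80),pts)
E
```

```text
t 11.07 pos [ 0.346  -0.0414  0.2045] yawY 6.69 z [-0.    -0.001 -1.   ] F [-0.4  0.4 -0.2] open 0.0279 gf 0.0
(600, 370) [-0.052  0.065  0.099]
(520, 303) [0.01  0.065 0.127]
(445, 245) [0.069 0.065 0.15 ]
```

View pics/g5.png

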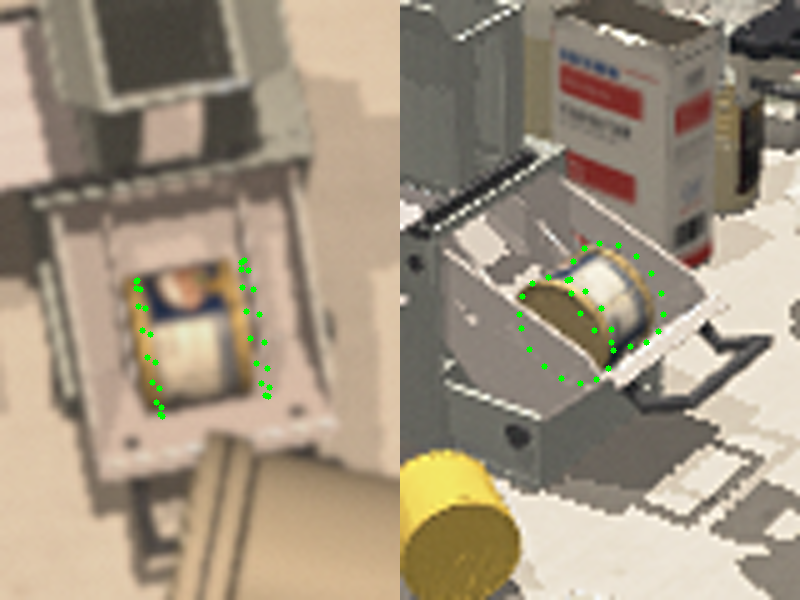

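The tin, seen in both views, lies about 5 mm left and 4 mm behind the predicted outline, so its centre is about (0.561, −0.010, 0.093). I'll rotate the tool, then approach.

>>> play_rows(
  targets=[0,1,0,-7,0,2,0,-14,0,4,0,-21,0,6,0,-28,0,7,0,-35,0,7,0,-42,0,7,0,-49,0,7,0,-56],
  grip=7.2,
)

```text
t: 11.88
tool_pos: [0.4198, -0.0327, 0.2036]
orientation: [-0.73, -3.053, -0.0]
force: [0.1, -0.3, 0.6]
opening: 0.0711
gripper_force: 0.0
```

>>> play_rows(
  targets=[0,0,0,-7,0,0,0,-14,0,0,0,-21,0,0,0,-28,0,0,0,-34,0,0,0,-34],
)

```text
t: 12.38
tool_pos: [0.4196, -0.0328, 0.2038]
orientation: [0.192, -3.134, -0.001]
force: [0.5, -0.1, 0.5]
opening: 0.072
gripper_force: 0.0
```

```bash
python3 go.py .5610 -.0103 .2 96.5 .561 -.0103 .091 96.5
python3 - <<'E'
from h import *
c=cam("top"); s=cam("scene")
g=cv2.GaussianBlur(cv2.cvtColor(c["image"],cv2.COLOR_RGB2HSV),(3,3),0)
m=((g[...,1]<45)&(g[...,2]<235)).astype(np.uint8)*255
m[:, :395]=0;m[:205]=0;m[300:]=0;m[:,490:]=0
cs,_=cv2.findContours(m,0,2);k=max(cs,key=cv2.contourArea);e=cv2.fitEllipse(k);print(e,onz(c,*e[0],.082))
E
```

```text
t 12.38 pos [ 0.4196 -0.0328  0.2038] yawY 97.03 z [-0.002  0.    -1.   ] F [ 0.5 -0.1  0.5] open 0.072 gf 0.0
row [-14.31   0.5    0.36] roll 0.5
row [-14.33   0.5   11.26] roll 0.5Traceback (most recent call last):
  File "<stdin>", line 6, in <module>
ValueError: max() iterable argument is empty
```

>>> play_rows(
  targets=[-4,0.5,0,0.5,-8,0.5,0,0.5,-12,0.5,0,0.5,-14.3,0.5,1,0.5,-14.3,0.5,4,0.5,-14.3,0.5,6,0.5,-14.3,0.5,7.5,0.5,-14.3,0.5,8.3,0.5],
)

```text
t: 13.15
tool_pos: [0.5591, -0.011, 0.1181]
orientation: [0.165, -3.133, -0.001]
force: [-0.1, 0.5, -0.4]
opening: 0.072
gripper_force: 0.0
```

```bash
python3 go.py .561 -.0103 .091 96.5
```

```text
t 13.15 pos [ 0.5591 -0.011   0.1181] yawY 96.04 z [-0.005  0.001 -1.   ] F [-0.1  0.5 -0.4] open 0.072 gf 0.0
row [-0.21  0.04  2.71] roll -0.5
```

>>> play_rows(
  targets=[-0.1,0,0.6,0,-0.1,0,1.2,0,-0.1,0,1.8,0,-0.1,0,2.3,0,-0.1,0,2.5,0,-0.1,0,2.5,0],
)

```text
t: 13.65
tool_pos: [0.5613, -0.0112, 0.0965]
orientation: [0.17, -3.137, -0.0]
force: [-0.6, -0.4, 0.4]
opening: 0.0721
gripper_force: 0.0
```

>>> play_rows(
  targets=[0,0,0,0,0,0,0,0,0,0,0,0,0,0,0,0,0,0,0,0,0,0,0,0],
  grip=5,
  grip_force=20,
)

```text
t: 14.15
tool_pos: [0.5618, -0.011, 0.0973]
orientation: [-0.17, 3.136, 0.0]
force: [0.8, 2.4, 4.1]
opening: 0.058
gripper_force: 20.0
```

>>> play_rows(
  targets=[0,0,-0.5,0,0,0,-1.5,0,0,0,-3,0,0,0,-4.5,0,0,0,-6,0,0,0,-7,0,1.5,0,-8,0,4,0,-9,0],
  grip_force=30,
)

```text
t: 14.82
tool_pos: [0.5222, -0.0157, 0.1875]
orientation: [-0.171, 3.136, -0.0]
force: [-0.2, 0.1, -0.9]
opening: 0.058
gripper_force: 30.0
```

```bash
python3 go.py .4755 -.12 .19 90 .4755 -.288 .19 90
python3 - <<'E'
from h import *
c=cam("top"); cv2.imwrite("pics/t.png",c["image"])
h=cv2.cvtColor(c["image"],cv2.COLOR_RGB2HSV)
for v in(251,): print(h[v,396:492:4].tolist())
g=cv2.cvtColor(c["image"],cv2.COLOR_RGB2GRAY);g=cv2.medianBlur(g,3)
k=cv2.HoughCircles(g[195:310,385:500],cv2.HOUGH_GRADIENT,1,50,param1=80,param2=12,minRadius=30,maxRadius=42);print(k)
if k is not None: u,v,_=k[0][0]; print(onz(c,u+385,v+195,.082))
E
```

```text
t 14.82 pos [ 0.5222 -0.0157  0.1875] yawY 96.22 z [ 0.001 -0.    -1.   ] F [-0.2  0.1 -0.9] open 0.058 gf 30.0
row [ 5.78 -9.86 -0.25] roll 6.2
row [  7.6  -26.56  -0.25] roll 6.2
[[16, 62, 189], [16, 61, 187], [15, 63, 138], [16, 59, 100], [17, 57, 169], [15, 58, 145], [15, 57, 156], [17, 61, 154], [15, 63, 167], [16, 62, 172], [16, 57, 188], [16, 60, 200], [16, 61, 200], [15, 60, 209], [16, 58, 199], [15, 57, 183], [16, 57, 179], [17, 57, 165], [16, 58, 132], [17, 56, 105], [17, 55, 184], [16, 62, 194], [17, 61, 221], [16, 61, 221]]
[[[58.5 54.5 31.5]]]
[ 0.47957793 -0.28883498  0.082     ]
```

>>> play_rows(
  targets=[3,-2,-0.2,1,5,-6,-0.2,2,6,-10,-0.2,3,6.5,-14,-0.2,4,7,-18,-0.2,5,7.4,-22,-0.2,6,7.5,-25,-0.2,6,7.5,-26.6,-0.2,6],
)

```text
t: 15.53
tool_pos: [0.4749, -0.292, 0.1888]
orientation: [0.001, -3.141, 0.002]
force: [0.4, -0.1, -1.7]
opening: 0.058
gripper_force: 30.0
```

```bash
python3 go.py .4765 -.288 .15 90 .4765 -.288 .05 90
python3 - <<'E'
from h import *
s=cam("scene");h=cv2.cvtColor(s["image"],cv2.COLOR_RGB2HSV)
m=((h[...,0]>105)&(h[...,0]<130)&(h[...,1]>90)).astype(np.uint8); m[:150]=0;m[300:]=0;m[:,:330]=0
ys,xs=np.nonzero(m); print(len(xs),xs.mean() if len(xs) else 0,ys.mean() if len(ys) else 0)
p=read_state()["tool_pos"]; print(proj(s,p+[0,0,-.004]))
E
```

```text
t 15.53 pos [ 0.4749 -0.292   0.1888] yawY 90.04 z [-0.    -0.001 -1.   ] F [ 0.4 -0.1 -1.7] open 0.058 gf 30.0
row [-0.16  0.4   3.88] roll 0.0
row [-0.17  0.41 13.88] roll 0.0
32 371.75 154.09375
(np.float64(398.53328933542525), np.float64(207.34317896790213))
```

>>> play_rows(
  targets=[-0.1,0.2,0,0,-0.1,0.2,2,0,-0.1,0.2,5,0,-0.1,0.2,8,0,-0.1,0.2,10.5,0,-0.1,0.2,12.3,0,-0.1,0.2,13.3,0,-0.1,0.2,13.3,0],
)

```text
t: 16.25
tool_pos: [0.4754, -0.2839, 0.0531]
orientation: [0.007, -3.138, -0.005]
force: [-1.0, -0.0, -3.0]
opening: 0.0578
gripper_force: 30.0
```

```bash
python3 go.py .4765 -.288 .0435 90
```

```text
t 16.25 pos [ 0.4754 -0.2839  0.0531] yawY 90.27 z [-0.004  0.003 -1.   ] F [-1. -0. -3.] open 0.0578 gf 30.0
row [-0.11 -0.41  0.96] roll 0.3
```

>>> play_rows(
  targets=[0,-0.2,0.3,0,0,-0.2,0.5,0,0,-0.2,0.7,0,0,-0.2,0.8,0,0,-0.2,0.8,0],
)

```text
t: 16.67
tool_pos: [0.4771, -0.2884, 0.0482]
orientation: [-0.006, 3.141, -0.001]
force: [-0.2, -0.1, -2.2]
opening: 0.058
gripper_force: 30.0
```

>>> play_rows(
  targets=[0,0,0.2,0,0,0,0.3,0,0,0,0.3,0,0,0,0.3,0],
)

```text
t: 17.0
tool_pos: [0.4772, -0.2885, 0.045]
orientation: [-0.006, 3.141, -0.001]
force: [1.0, -0.2, -1.0]
opening: 0.058
gripper_force: 30.0
```

```bash
python3 go.py .4765 -.288 .0435 90
```

```text
t 17.0 pos [ 0.4772 -0.2885  0.045 ] yawY 90.21 z [ 0.001 -0.001 -1.   ] F [ 1.  -0.2 -1. ] open 0.058 gf 30.0
row [0.07 0.05 0.15] roll 0.2
```

>>> play_rows(
  targets=[0,0,0.1,0,0,0,0.2,0,0,0,0.2,0,0,0,0.2,0],
)

```text
t: 17.33
tool_pos: [0.4776, -0.2887, 0.0439]
orientation: [-0.006, 3.14, -0.002]
force: [-0.5, -0.6, 6.8]
opening: 0.0578
gripper_force: 30.0
```

Contact with the bowl floor (+7 N). I'll release and withdraw.

>>> play_rows(
  targets=[0,0,-0.1,0,0,0,-0.1,0,0,0,-0.1,0,0,0,-0.1,0,0,0,-0.1,0],
  grip=6.6,
)

```text
t: 17.75
tool_pos: [0.4766, -0.2879, 0.0433]
orientation: [0.006, -3.141, -0.001]
force: [-0.7, 0.2, 0.8]
opening: 0.0658
gripper_force: 0.0
```

>>> play_rows(
  targets=[0,0,-0.5,0,0,0,-1.5,0,0,0,-3,0,0,0,-6,0,0,0,-10,0,0,0,-14,0,2,0,-16,0,4,0,-16,0],
)

```text
t: 18.42
tool_pos: [0.4396, -0.2903, 0.2117]
orientation: [-0.008, 3.133, -0.011]
force: [0.5, 0.2, 0.9]
opening: 0.066
gripper_force: 0.0
```

>>> play_rows(
  targets=[3,3,0,0,6,7,0,0,6,11,0,0,6,15,0,0,6,19,0,0,6,21,0,0,6,21,0,0],
)

```text
t: 19.0
tool_pos: [0.3761, -0.0749, 0.2049]
orientation: [-0.012, 3.139, 0.001]
force: [-0.0, 0.2, -0.0]
opening: 0.0661
gripper_force: 0.0
```

```bash
python3 go.py
python3 - <<'E'
from h import *
c=cam("top");s=cam("scene")
for k,P in((c,(.477,-.288,.04)),(s,(.477,-.288,.04))):
    h=cv2.cvtColor(k["image"],cv2.COLOR_RGB2HSV);u,v=np.round(proj(k,P)).astype(int)
    m=(h[...,0]>100)&(h[...,0]<135)&(h[...,1]>70); g=(h[...,0]>14)&(h[...,0]<26)&(h[...,1]>110)
    r=np.s_[v-45:v+45,u-45:u+45]
    for n,q in(("blue",m),("gold",g)):
        y,x=np.nonzero(q[r]); print(n,(u,v),len(x),(x.mean()-45,y.mean()-45,x.std(),y.std()) if len(x) else 0)
g=cv2.medianBlur(cv2.cvtColor(c["image"],cv2.COLOR_RGB2GRAY),3)
k=cv2.HoughCircles(g[195:310,385:500],cv2.HOUGH_GRADIENT,1,50,param1=80,param2=12,minRadius=34,maxRadius=42)
print(k, k is not None and onz(c,k[0][0][0]+385,k[0][0][1]+195,.082))
d=cv2.absdiff(c["image"][:,:,::-1],cv2.imread("pics/top0.png")).max(2); print("rim diff",(d[205:300,395:490]>60).sum())
def ascii_(r): 
    q=cv2.resize(g[r],(48,24)); print("\n".join("".join(" .:-=+*#%@"[int(t)//26] for t in l) for l in q))
ascii_(np.s_[200:300,395:491]); ascii_(np.s_[175:275,295:391])
E
```

```text
t 19.0 pos [ 0.3761 -0.0749  0.2049] yawY 90.43 z [ 0.002  0.001 -1.   ] F [-0.   0.2 -0. ] open 0.0661 gf 0.0
blue (np.int64(440), np.int64(253)) 7 (np.float64(-0.4285714285714306), np.float64(-6.857142857142854), np.float64(4.435478484645722), np.float64(0.6388765649999399))
gold (np.int64(440), np.int64(253)) 203 (np.float64(-2.0246305418719217), np.float64(-0.8472906403940854), np.float64(9.257902189066291), np.float64(7.219386192353606))
blue (np.int64(394), np.int64(244)) 1 (np.float64(11.0), np.float64(-40.0), np.float64(0.0), np.float64(0.0))
gold (np.int64(394), np.int64(244)) 529 (np.float64(-4.001890359168243), np.float64(26.612476370510393), np.float64(6.551381636073115), np.float64(19.45056054687926))
[[[59.5 60.5 36.8]]] [ 0.46314044 -0.28968326  0.082     ]
rim diff 820
################################################
################################################
################################################
################################################
#####################*******####################
################*=-------------=*###############
##########
[... 1347 characters left out ...]
******########
******+*=********##########+**#*=+******########
**####**+*#******##########***##==*+****########
**#####+*+#******##########*+*#*==++****########
**#####*++****+**###########**##++==++**########
***####++++******##############+++=++==++++*####
***####*===****###############++*++*++++++++++++
########*==***###############*+**+**=*********++
##########++**#+*############+**++*++***********
##########*=*#######***++=---+**+**=*##*********
###########+=++=------------=*#**#++##########**
###########*===-:-=++*******+**+**=****#########
###############=--*#**###*++*#++#++************#
###############*-:--:::::-:+**+**=+++***********
###############*=+=::::...:*#+**==+++++++++++***
```

```bash
python3 -c "
from plant import workorder;print(workorder.close_job())"
```

```text
the job is handed in; nothing more can be done
None
```

The job is handed in at about 19 s on the robot's clock: gate out to its stop, bin fully forward, and the tin set on the floor of the upright bowl. The end state was checked from image measurements rather than a final picture, and no verdict came back; I did not check the other things on the table individually.

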